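Push the tilt bins shut

TASK

Two of the three white tilt bins on the kitchen island have been left tipped open, one only slightly. Push each of them shut from the front with the fingertips, without slamming it, so that all three bins end fully home with their fronts flush. Do not reach into a bin or take hold of it; leave the third bin shut, and the canister, mug, pill boxes, magnet clip, jar opener and pepper mill where they are.

Things in the scene. Friction and masses are not known exactly. Their poses are not given: they have to be found in the camera images.
- unit_a: Fixed white plastic housing of one tilt-bin module, 130 mm deep (x), 120 mm wide (y), 156 mm tall, open at the front. Three alike stand side by side 123 mm apart on a 12 mm base tray, in any order. Origin: centre of its underside (12 mm above the worktop); x points from the front (robot side) to the back, z up; its front face is at x = -65 mm.
- bin_a (a joint): Tilt angle of the white bin in unit_a, rad: 0 = shut (front panel flush in the housing), grows as the top of the bin tips out of the front, up to a stop at 0.68. The hinge runs along the unit's y axis at x = -62 mm, z = 10 mm in the unit's frame. A stiff hinge: the bin stays where it is left and needs about 1 to 3 N at its ledge to swing shut; nothing latches.
- bin_a_lip (a point): Middle of the front edge of that bin's pull ledge, which is 96 mm wide, 10 mm high and stands 12 mm out of the bin's front panel along its upper edge. The point turns with the bin: it lies 130 mm above the hinge and 15 mm in front of it when shut (152 mm above the worktop); the ledge top is 5 mm higher. Axes: x into the bin, y along the ledge, z up along the front panel.
- unit_b: Fixed white plastic housing of one tilt-bin module, 130 mm deep (x), 120 mm wide (y), 156 mm tall, open at the front. Three alike stand side by side 123 mm apart on a 12 mm base tray, in any order. Origin: centre of its underside (12 mm above the worktop); x points from the front (robot side) to the back, z up; its front face is at x = -65 mm.
- bin_b (a joint): Tilt angle of the white bin in unit_b, rad: 0 = shut (front panel flush in the housing), grows as the top of the bin tips out of the front, up to a stop at 0.68. The hinge runs along the unit's y axis at x = -62 mm, z = 10 mm in the unit's frame. A stiff hinge: the bin stays where it is left and needs about 1 to 3 N at its ledge to swing shut; nothing latches.
- bin_b_lip (a point): Middle of the front edge of that bin's pull ledge, which is 96 mm wide, 10 mm high and stands 12 mm out of the bin's front panel along its upper edge. The point turns with the bin: it lies 130 mm above the hinge and 15 mm in front of it when shut (152 mm above the worktop); the ledge top is 5 mm higher. Axes: x into the bin, y along the ledge, z up along the front panel.
- unit_c: Fixed white plastic housing of one tilt-bin module, 130 mm deep (x), 120 mm wide (y), 156 mm tall, open at the front. Three alike stand side by side 123 mm apart on a 12 mm base tray, in any order. Origin: centre of its underside (12 mm above the worktop); x points from the front (robot side) to the back, z up; its front face is at x = -65 mm.
- bin_c (a joint): Tilt angle of the white bin in unit_c, rad: 0 = shut (front panel flush in the housing), grows as the top of the bin tips out of the front, up to a stop at 0.68. The hinge runs along the unit's y axis at x = -62 mm, z = 10 mm in the unit's frame. A stiff hinge: the bin stays where it is left and needs about 1 to 3 N at its ledge to swing shut; nothing latches.
- bin_c_lip (a point): Middle of the front edge of that bin's pull ledge, which is 96 mm wide, 10 mm high and stands 12 mm out of the bin's front panel along its upper edge. The point turns with the bin: it lies 130 mm above the hinge and 15 mm in front of it when shut (152 mm above the worktop); the ledge top is 5 mm higher. Axes: x into the bin, y along the ledge, z up along the front panel.
- canister: Bystander, loose, to be left alone: sage ceramic canister with wooden lid and knob, 108 mm across, 166 mm tall, stands at one end of the bin row. Origin: centre of its underside.
- mug: Bystander, loose, to be left alone: white mug, 82 mm across, 92 mm tall, stands at one end of the bin row. Origin: centre of its underside.
- pillbox_low: Bystander, loose, to be left alone: frosted plastic pill box, 64 x 96 x 26 mm, lower of a stack of two lying in front of the bin row. Origin: centre of its underside.
- pillbox_top: Bystander, loose, to be left alone: frosted plastic pill box, 58 x 88 x 24 mm, upper of the stack (top of the stack 50 mm above the worktop). Origin: centre of its underside.
- magnet_clip: Bystander, loose, to be left alone: steel fridge-magnet clip, about 50 x 40 mm, 24 mm tall, lying in front of the bin row. Origin: centre of its underside.
- jar_disc: Bystander, loose, to be left alone: blue silicone jar-opener disc, 120 mm across, 7 mm thick, lying in front of the bin row. Origin: centre of its underside.
- pepper_mill: Bystander, loose, to be left alone: wooden pepper mill, 54 mm across, 164 mm tall, stands at the front of the canister or mug on the +y side. Origin: centre of its underside.

How it is judged (in metres and radians):
At the end, for the whole second after the job is handed in: All three bins shut to within 0.03 rad (4 mm at the ledge), and every bystander within 15 mm of where it started (value of joint each of bin_a, bin_b, bin_c below 0.03 rad and distance of each of canister, mug, pillbox_low, pillbox_top, magnet_clip, jar_disc, pepper_mill from where it was at the start of the episode below 0.015 m); the robot touches nothing.
It fails at once if a bin is slammed (swings shut faster than 2.5 rad/s, about 0.33 m/s at the ledge) (velocity of joint any of bin_a, bin_b, bin_c below -2.5 rad/s).
It fails at once if the gripper reaches into a bin behind its ledge or takes hold of its upper edge ((x of the grasp point in the frame of bin_a_lip between 0.002 and 0.09 m and y of the grasp point in the frame of bin_a_lip between -0.05 and 0.05 m and z of the grasp point in the frame of bin_a_lip between -0.11 and 0.003 m) or (x of the grasp point in the frame of bin_b_lip between 0.002 and 0.09 m and y of the grasp point in the frame of bin_b_lip between -0.05 and 0.05 m and z of the grasp point in the frame of bin_b_lip between -0.11 and 0.003 m) or (x of the grasp point in the frame of bin_c_lip between 0.002 and 0.09 m and y of the grasp point in the frame of bin_c_lip between -0.05 and 0.05 m and z of the grasp point in the frame of bin_c_lip between -0.11 and 0.003 m)).
It fails at once if a bin or its housing is pushed with the hand or arm instead of the fingers (contact force between any of unit_a, unit_b, unit_c and the arm above 2 N).
It fails at once if the shut bin is tipped open (more than 0.1 rad) (value of joint bin_c above 0.1 rad).
It fails at once if a bystander is shifted, lifted or knocked over (moved more than 15 mm) (distance of any of canister, mug, pillbox_low, pillbox_top, magnet_clip, jar_disc, pepper_mill from where it was at the start of the episode above 0.015 m).
It also fails if it takes over 51 s, if anything falls off the work surface, if the arm or the gripper's body presses on something with over 40 N, if the wrist force passes 120 N, or if a joint passes its speed limit or range.

ROBOT

A 6-joint arm with a two-finger parallel gripper is mounted at the origin on the work surface. World frame = base frame: x ahead of the robot, y to its left, z up, the work surface at z = 0. Lengths are in m, angles in degrees, forces in N, time in s.
With the tool pointing down it reaches from about 0.375 to 0.9 m from the base axis. Payload 3.1 kg.
Tool frame: the origin (TCP) lies on the centre line of the jaws, within the pads' length; the fingertips stand 25 mm ahead of it and the grasp point (between the pads) lies 6 mm ahead of it; y points along the fingers, x is the direction in which the jaws open and shut, and the axes are right-handed (so a half turn about y gives the same grasp; the last joint's range is limited). The gripper opens to 87 mm and grips with 3 to 60 N. Pads are 19 mm wide; open, the fingers measure 117 mm over their backs; the gripper's body (75 mm by 190 mm) begins 51 mm behind the grasp point.
Start: joints at [-86.144, 30.224, 82.088, -0, 67.689, -10.227], TCP at [0.152, -0.606, 0.248] pointing down, gripper open.
Joint ranges: [-176.69, 176.69], [-43.24, 126.21], [12.49, 139.97], [-82, 262], [0, 151.66], [-163.58, 163.58]. Speed limits (degrees/s): [159.86, 159.86, 180, 180, 180, 180].

INTERFACE

Orientations are given as a 3x3 rotation matrix whose columns are the frame's x, y, z axes.
In Python, from rig import * gives the robot as it stands.
- The arm moves only by the tool play_rows, never from a script. Its argument "commands" is a list of rows, each a list of 2 entries, a list of its own where there are three numbers: the shift along the world's x, y, z in m, then the turn, a rotation vector about the world's x, y, z in rad. A call has 1 to 10 rows; each row is the pose to reach, as a shift and turn from the pose commanded when the call began; what a row does not reach only later rows make up. A row lasts 1/8 s, in which the tool goes at most 62.5 mm and 10.7 degrees, less where a joint would pass 70% of its speed; a pose out of reach is approached as far as the arm can. A call with a gripper value outside its range is refused whole. "gripper" is the finger opening in m, from 0 to 0.087, set as the call begins (left out, the last holds). The fingers move at their own pace and stop on an object; the grip force is fixed at half the most. Time passes only in rows, so rows that repeat a pose let the fingers close. It gives the time, the measured TCP pose, the force and the opening at its end, in the units of the state.
- read_state(): the state, without advancing time (a new reading comes with each control period).
- capture(name): name is "scene" or "top"; returns a dict with "frame" (420x560x3 uint8, red, green, blue), "depth" (420x560 float32, m along the optical axis (not along the pixel's ray), 0 where there is no reading), "mtx" (3x3 intrinsics, pixels), "cam_to_world" (4x4, takes a point from camera to world coordinates). Camera axes: x right, y down, z forward; pixel columns grow to the right and rows downward; lengths in m; the calibration is good to about 2 mm. A picture is of the moment at which its call begins.
- hand_in(): hands the job in, once; it reports no verdict.
The state is a dict: "time_s": time; "joint_positions": joint angles; "qvel": joint speeds; "tau": joint torques, N m; "position": TCP position; "tcp_rot": TCP orientation; "force": force on the tool from outside, world axes, zero at the start; "moment": the same for the moment, N m; "opening": opening from 0.0 (shut) to 1.0 (fully open).
Only numpy, scipy, OpenCV 4.12 (cv2) and the standard library are available. Lean on these libraries where they do the work, as an engineer would, in place of code of your own. Each camera call takes 0.05 s, during which the arm holds its last target. There are 200 camera calls.

## Working session

There is one attempt and no reset: what is moved stays moved. The work goes in short steps, Python scripts to look and compute and a tool call to move; the robot and the scene stay as the last step left them, time stands still between calls to the robot, and variables do not carry over. Pictures are saved under pics/ and viewed, about 8 in all and at most 12, crops included, and the job is handed in when it is done.

Besides the shell and the picture viewer there is one more tool, called after "Request:" as a command line: name --argument value ..., lists and objects as JSON in quotes. play_rows: Moves the arm, as the interface text tells. Its arguments: {"type":"object","properties":{"commands":{"type":"array"},"gripper":{"type":"number"}},"required":["commands"]}

```bash
mkdir -p pics; cat > h.py <<'E'
from rig import *
import numpy as np, cv2
def save(n,f,crop=None,s=1):
    im=f["frame"][:,:,::-1]
    if crop: im=im[crop[1]:crop[3],crop[0]:crop[2]]
    cv2.imwrite(f"pics/{n}.png",cv2.resize(im,None,fx=s,fy=s,interpolation=cv2.INTER_CUBIC))
def cloud(f):
    d=f["depth"];v,u=np.indices(d.shape);K=f["mtx"]
    p=np.stack([(u-K[0,2])/K[0,0]*d,(v-K[1,2])/K[1,1]*d,d,np.ones_like(d)],-1)
    w=(p@f["cam_to_world"].T)[...,:3]; w[d==0]=np.nan
    return w
E
python3 - <<'E'
from h import *
s=read_state();print(s)
for n in("scene","top"):
    f=capture(n);save(n+"0",f,s=1.4);np.save(n+"0.npy",cloud(f));print(f["cam_to_world"])
E
```

```text
{'time_s': 0.0, 'joint_positions': array([-8.61444978e+01,  3.02803380e+01,  8.21558518e+01,  1.26105461e-03,
        6.76889939e+01, -1.02277294e+01]), 'qvel': array([ 0.060241  , -0.00353434, -0.0324327 , -0.11706538, -0.00251194,
        0.02911622]), 'tau': array([-1.01328260e-03, -4.40042853e+01, -1.76590759e+01,  6.35246979e-02,
        5.82490792e-02, -1.52723255e-04]), 'position': array([ 0.15206558, -0.60552428,  0.24655983]), 'tcp_rot': array([[ 2.43322892e-01, -1.26595452e-04,  9.69945336e-01],
       [-9.69942969e-01,  2.18128854e-03,  2.43322583e-01],
       [-2.14653418e-03, -9.99997613e-01,  4.07967068e-04]]), 'force': array([0.05166473, 0.05263528, 0.09488026]), 'moment': array([0.03646019, 0.03115198, 0.00627436]), 'opening': 0.9969972253137291}
[[ 9.97415861e-01 -6.82494547e-02  2.24413233e-02  5.60337177e-01]
 [-7.18436164e-02 -9.46153988e-01  3.15643987e-01 -3.00362595e-01]
 [-3.09582462e-04 -3.16440585e-01 -9.48612281e-01  1.17138029e+00]
 [ 0.00000000e+00  0.00000000e+00  0.00000000e+00  1.00000000e+00]]
[[ 0.00821953 -0.99952506  0.0297002   0.57047411]
 [-0.99978145 -0.00764344  0.01945848  0.01831766]
 [-0.01922223 -0.02985365 -0.99936943  1.0759666 ]
 [ 0.          0.          0.          1.        ]]
```

View pics/scene0.png

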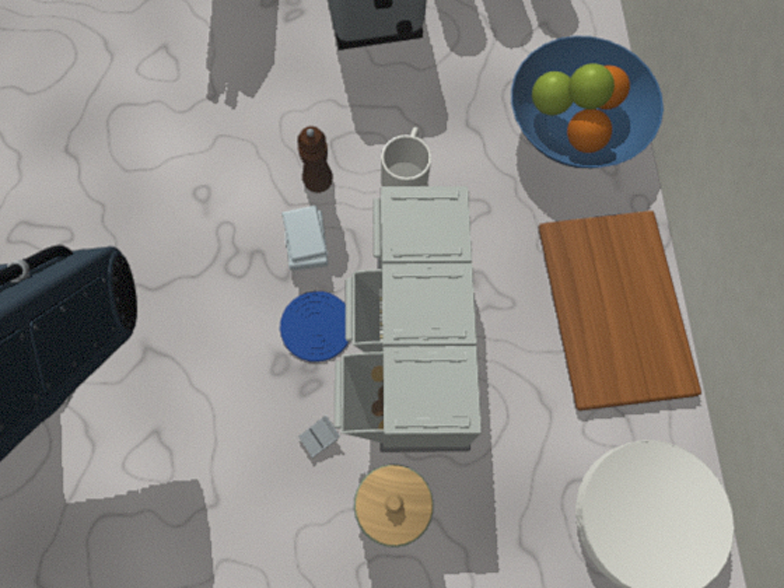

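View pics/top0.png

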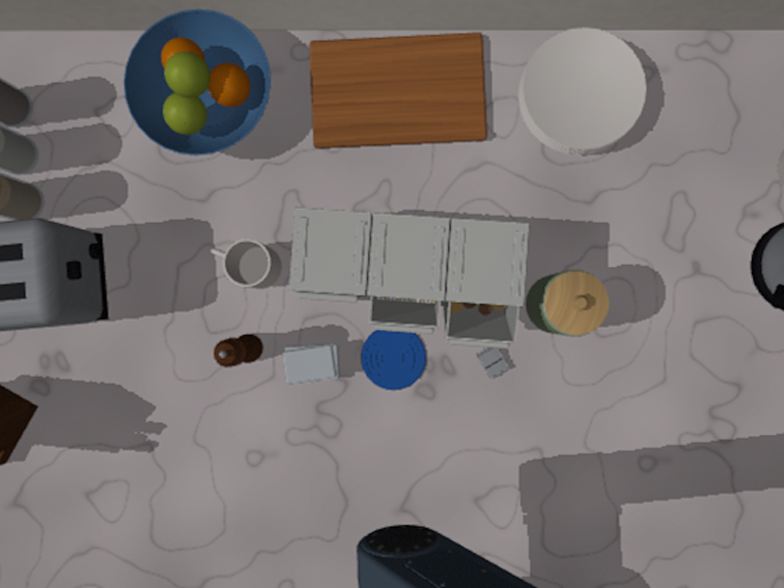

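The +y (left) bin is shut, its ledge at (330,297) in the top view. The middle bin at (403,325) and the −y bin at (480,340) are tipped open. The pill boxes, disc and clip lie in front of them. Next I'll measure from the depth.

```bash
python3 - <<'E'
from h import *
w=np.load("top0.npy")
z=w[...,2]
# housing tops
m=((z>.158)&(z<.178)).astype(np.uint8)
n,l,st,c=cv2.connectedComponentsWithStats(m)
for i in range(1,n):
    if st[i,4]>150:
        p=w[l==i]; r=cv2.minAreaRect(p[:,:2].astype(np.float32)*1000); print(st[i],p[:,2].mean(),r)
for name,(u,v) in dict(shutlip=(330,297),midlip=(403,327),loLip=(480,342),clip=(492,362),pill=(310,365),disc=(393,360),pep1=(225,352),pep2=(252,347),mug=(248,262),can=(583,302)).items():
    u,v=int(u/1.4),int(v/1.4); print(name,w[v,u].round(4))
# profile down columns through each bin
for u in (232,237,286,290,340,345):
    print(u); print(np.array2string(w[205:252:1,u].round(3)[:, [0,1,2]],threshold=1000).replace("\n"," "))
E
```

```text
[ 207  149   59   63 3244] 0.16835300551469984 ((661.25048828125, 131.3990936279297), (120.51168060302734, 137.12539672851562), 86.52919006347656)
[ 263  152  115   67 6555] 0.1683380513026468 ((650.040283203125, -52.955360412597656), (243.2606201171875, 136.02850341796875), 86.62088775634766)
[  0 156  47  80 710] 0.16957389212161242 ((625.325927734375, 602.1304321289062), (101.23465728759766, 176.55874633789062), 89.20982360839844)
shutlip [0.593  0.1335 0.1558]
midlip [0.5473 0.0183 0.1461]
loLip [ 0.5238 -0.1046  0.1409]
clip [ 0.4824 -0.1439  0.0154]
pill [0.4771 0.1802 0.0482]
disc [0.4826 0.0356 0.0077]
pep1 [0.5059 0.2967 0.1629]
pep2 [0.5086 0.2798 0.0572]
mug [0.6602 0.3038 0.0035]
can [ 0.5892 -0.2606  0.1674]
232
[[ 0.608  0.139  0.168]  [ 0.606  0.139  0.166]  [ 0.603  0.138  0.171]  [ 0.601  0.139  0.167]  [ 0.6    0.14   0.155]  [ 0.597  0.14   0.159]  [ 0.595  0.14   0.157]  [ 0.593  0.14   0.159]  [ 0.591  0.14   0.155]  [ 0.589  0.141  0.153]  [ 0.589  0.161  0.001]  [ 0.586  0.161 -0.002]  [ 0.584  0.161 -0.002]  [ 0.581  0.16   0.005]  [ 0.579  0.16   0.001]  [ 0.
[... 5446 characters left out ...]
89]  [ 0.571 -0.119  0.086]  [ 0.568 -0.119  0.087]  [ 0.566 -0.122  0.062]  [ 0.563 -0.121  0.068]  [ 0.561 -0.12   0.078]  [ 0.559 -0.12   0.077]  [ 0.556 -0.119  0.084]  [ 0.554 -0.118  0.088]  [ 0.552 -0.118  0.093]  [ 0.55  -0.117  0.097]  [ 0.547 -0.117  0.1  ]  [ 0.545 -0.116  0.103]  [ 0.543 -0.115  0.111]  [ 0.541 -0.114  0.118]  [ 0.539 -0.114  0.12 ]  [ 0.537 -0.114  0.124]  [ 0.535 -0.113  0.129]  [ 0.532 -0.112  0.132]  [ 0.53  -0.112  0.136]  [ 0.528 -0.111  0.14 ]  [ 0.526 -0.111  0.142]  [ 0.524 -0.111  0.141]  [ 0.522 -0.111  0.141]  [ 0.519 -0.112  0.138]  [ 0.517 -0.111  0.14 ]  [ 0.507 -0.131 -0.001]  [ 0.504 -0.13   0.004]  [ 0.503 -0.128  0.021]  [ 0.5   -0.128  0.023]]
```

Request:
play_rows --commands '[[[0.0328,0.05,0],[0,0,-0.03]],[[0.0656,0.1,0],[0,0,-0.06]],[[0.0984,0.15,0],[0,0,-0.09]],[[0.131,0.2,0],[0,0,-0.12]],[[0.164,0.25,0],[0,0,-0.15]],[[0.197,0.3,0],[0,0,-0.18]],[[0.23,0.35,0],[0,0,-0.21]],[[0.262,0.4,0],[0,0,-0.24]],[[0.295,0.45,0],[0,0,-0.27]],[[0.328,0.5,0],[0,0,-0.305]]]' --gripper 0.0

```text
time_s: 1.35
position: [0.4808, -0.1044, 0.2474]
tcp_rot: [[-0.06, -0.0, 0.998], [-0.998, -0.0, -0.06], [0.0, -1.0, -0.0]]
force: [0.9, -1.0, 0.1]
opening: 0.02
```

Request:
play_rows --commands '[[[0,0,0],[0,0,0]],[[0,0,0],[0,0,0]],[[0,0,0],[0,0,0]]]'

```text
time_s: 1.72
position: [0.4794, -0.1073, 0.2474]
tcp_rot: [[-0.061, -0.001, 0.998], [-0.998, 0.0, -0.061], [0.0, -1.0, -0.001]]
force: [0.9, -0.4, 0.1]
opening: 0.004
```

Request:
play_rows --commands '[[[0,0,-0.03],[0,0,0]],[[0,0,-0.06],[0,0,0]],[[0,0,-0.085],[0,0,0]],[[0,0,-0.097],[0,0,0]],[[0.005,0,-0.097],[0,0,0]],[[0.01,0,-0.097],[0,0,0]],[[0.015,0,-0.097],[0,0,0]],[[0.015,0,-0.097],[0,0,0]]]'

```text
time_s: 2.72
position: [0.4961, -0.1064, 0.1512]
tcp_rot: [[-0.059, 0.002, 0.998], [-0.998, -0.001, -0.059], [0.001, -1.0, 0.002]]
force: [-0.7, -0.5, 0.5]
opening: -0.0
```

```bash
python3 - <<'E'
from h import *
print(read_state()["position"],read_state()["force"])
f=capture("scene");save("s1",f,(170,150,370,400),2.4)
E
```

```text
[ 0.49614539 -0.10636179  0.15123959] [-0.7224499  -0.53102223  0.46421407]
```

View pics/s1.png

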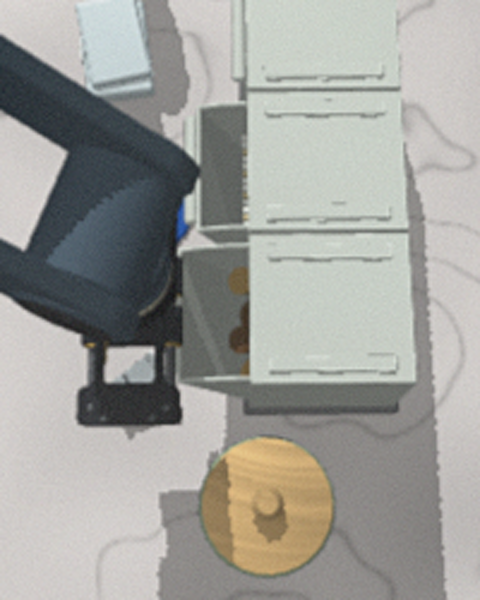

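The hand stands just in front of the −y bin's ledge (ledge edge about (182,310) in the crop) and hasn't touched it yet. I'll push slowly.

Request:
play_rows --commands '[[[0.005,0,0],[0,0,0]],[[0.01,-0.001,0],[0,0,0]],[[0.015,-0.001,0],[0,0,0]],[[0.02,-0.001,0],[0,0,0]],[[0.025,-0.0015,0],[0,0,0]],[[0.03,-0.002,0],[0,0,0]],[[0.035,-0.002,0],[0,0,0]],[[0.04,-0.0025,0],[0,0,0]],[[0.045,-0.003,0],[0,0,0]],[[0.05,-0.003,0],[0,0,0]]]'

```text
time_s: 4.03
position: [0.5457, -0.1094, 0.1506]
tcp_rot: [[-0.059, 0.001, 0.998], [-0.998, -0.0, -0.059], [0.0, -1.0, 0.001]]
force: [-1.4, -0.2, 1.4]
opening: 0.006
```

Request:
play_rows --commands '[[[0.003,0,0],[0,0,0]],[[0.006,0,0],[0,0,0]],[[0.009,0,0],[0,0,0]],[[0.011,-0.001,0],[0,0,0]],[[0.013,-0.001,0],[0,0,0]],[[0.015,-0.001,0],[0,0,0]],[[0.015,-0.001,0],[0,0,0]]]'

```text
time_s: 4.9
position: [0.5606, -0.1103, 0.1506]
tcp_rot: [[-0.059, 0.001, 0.998], [-0.998, -0.0, -0.059], [0.0, -1.0, 0.001]]
force: [0.5, 0.1, 0.5]
opening: 0.003
```

Request:
play_rows --commands '[[[0.001,0,0],[0,0,0]],[[0.002,0,0],[0,0,0]],[[0.003,0,0],[0,0,0]],[[0.003,0,0],[0,0,0]]]'

```text
time_s: 5.4
position: [0.5624, -0.1103, 0.1505]
tcp_rot: [[-0.059, -0.002, 0.998], [-0.998, -0.0, -0.059], [0.0, -1.0, -0.002]]
force: [-3.8, -1.3, 3.0]
opening: 0.005
```

Request:
play_rows --commands '[[[0.001,0,0],[0,0,0]],[[0.002,0,0],[0,0,0]],[[0.002,0,0],[0,0,0]]]'

```text
time_s: 5.78
position: [0.5624, -0.1102, 0.1506]
tcp_rot: [[-0.058, -0.006, 0.998], [-0.998, 0.0, -0.058], [0.0, -1.0, -0.006]]
force: [-8.8, -2.3, 5.6]
opening: 0.005
```

Request:
play_rows --commands '[[[-0.01,0,0],[0,0,0]],[[-0.03,0.002,0],[0,0,0]],[[-0.055,0.004,0],[0,0,0]],[[-0.062,0.025,0],[0,0,0]],[[-0.062,0.055,0],[0,0,0]],[[-0.062,0.085,0],[0,0,0]],[[-0.062,0.115,0],[0,0,0]],[[-0.062,0.127,0],[0,0,0]],[[-0.062,0.127,0],[0,0,0]],[[-0.062,0.127,0],[0,0,0]]]'

```text
time_s: 7.02
position: [0.5036, 0.0163, 0.1506]
tcp_rot: [[-0.06, 0.001, 0.998], [-0.998, -0.0, -0.06], [0.0, -1.0, 0.001]]
force: [-0.0, -0.9, -0.3]
opening: 0.007
```

Request:
play_rows --commands '[[[0.006,0,0],[0,0,0]],[[0.012,0,0],[0,0,0]],[[0.018,-0.001,0],[0,0,0]],[[0.023,-0.001,0],[0,0,0]],[[0.028,-0.0015,0],[0,0,0]],[[0.033,-0.002,0],[0,0,0]],[[0.038,-0.002,0],[0,0,0]],[[0.043,-0.0025,0],[0,0,0]],[[0.048,-0.003,0],[0,0,0]],[[0.053,-0.003,0],[0,0,0]]]'

```text
time_s: 8.28
position: [0.5567, 0.0137, 0.1506]
tcp_rot: [[-0.059, 0.001, 0.998], [-0.998, -0.0, -0.059], [0.0, -1.0, 0.001]]
force: [-1.3, 0.2, 1.6]
opening: 0.006
```

Request:
play_rows --commands '[[[0.003,0,0],[0,0,0]],[[0.006,0,0],[0,0,0]],[[0.009,0,0],[0,0,0]],[[0.011,-0.001,0],[0,0,0]],[[0.013,-0.001,0],[0,0,0]],[[0.014,-0.001,0],[0,0,0]],[[0.014,-0.001,0],[0,0,0]]]'

```text
time_s: 9.15
position: [0.57, 0.0128, 0.1506]
tcp_rot: [[-0.059, -0.0, 0.998], [-0.998, -0.0, -0.059], [0.0, -1.0, -0.0]]
force: [-1.6, 0.6, 0.5]
opening: 0.002
```

Request:
play_rows --commands '[[[0.001,0,0],[0,0,0]],[[0.002,0,0],[0,0,0]],[[0.003,0,0],[0,0,0]],[[0.003,0,0],[0,0,0]]]'

```text
time_s: 9.65
position: [0.5701, 0.0128, 0.1505]
tcp_rot: [[-0.059, -0.007, 0.998], [-0.998, -0.0, -0.059], [0.0, -1.0, -0.007]]
force: [-8.6, -0.4, 6.7]
opening: 0.006
```

It stopped where I expected. Now I'll retract clear and check.

Request:
play_rows --commands '[[[-0.01,0,0],[0,0,0]],[[-0.03,0,0],[0,0,0]],[[-0.06,0,0],[0,0,0]],[[-0.08,0,0.02],[0,0,0]],[[-0.1,0,0.05],[0,0,0]],[[-0.12,0,0.09],[0,0,0]],[[-0.13,-0.03,0.1],[0,0,0]],[[-0.14,-0.07,0.1],[0,0,0]],[[-0.15,-0.12,0.1],[0,0,0]],[[-0.16,-0.17,0.1],[0,0,0]]]'

```text
time_s: 10.9
position: [0.4136, -0.159, 0.251]
tcp_rot: [[-0.059, 0.003, 0.998], [-0.998, -0.002, -0.059], [0.002, -1.0, 0.004]]
force: [0.9, 0.2, -0.0]
opening: 0.005
```

Request:
play_rows --commands '[[[-0.01,-0.05,0],[0,0,0]],[[-0.02,-0.1,0],[0,0,0]],[[-0.04,-0.15,0],[0,0,0]],[[-0.06,-0.2,0],[0,0,0]],[[-0.08,-0.24,0],[0,0,0]],[[-0.08,-0.24,0],[0,0,0]],[[-0.08,-0.24,0],[0,0,0]]]'

```text
time_s: 11.78
position: [0.3332, -0.3968, 0.2503]
tcp_rot: [[-0.06, 0.001, 0.998], [-0.998, 0.0, -0.06], [-0.0, -1.0, 0.001]]
force: [0.9, -0.2, -0.0]
opening: 0.008
```

```bash
python3 - <<'E'
from h import *
f=capture("top");save("t2",f,(140,120,460,300),2.4);w=cloud(f);w0=np.load("top0.npy")
for u in (232,237,286,290,340,345):
    c=w[195:235,u]; h=c[c[:,2]>.161][:,0].min(); k=c[(c[:,2]>.1)][:,0].min(); k0=w0[195:252,u]; print(u,"house front",h.round(4),"lip front",k.round(4),"prot",(h-k).round(4))
f0=np.load("scene0.npy");f=capture("scene");save("s2",f,(170,80,370,400),1.8)
d=np.abs(w[...,2]-w0[...,2]); 
m=cv2.morphologyEx(((d>.012)).astype(np.uint8),cv2.MORPH_OPEN,np.ones((3,3)))
n,l,st,c=cv2.connectedComponentsWithStats(m)
print(st[1:])
E
```

```text
232 house front 0.6013 lip front 0.5885 prot 0.0129
237 house front 0.5993 lip front 0.5886 prot 0.0107
286 house front 0.5935 lip front 0.5806 prot 0.0129
290 house front 0.5935 lip front 0.5806 prot 0.0129
340 house front 0.5858 lip front 0.575 prot 0.0108
345 house front 0.5858 lip front 0.5729 prot 0.013
[[ 264  212   51   27 1156]
 [ 317  216   54   33 1548]
 [ 465  332   95   88 5343]
 [ 204  375  178   45 5003]]
```

View pics/t2.png

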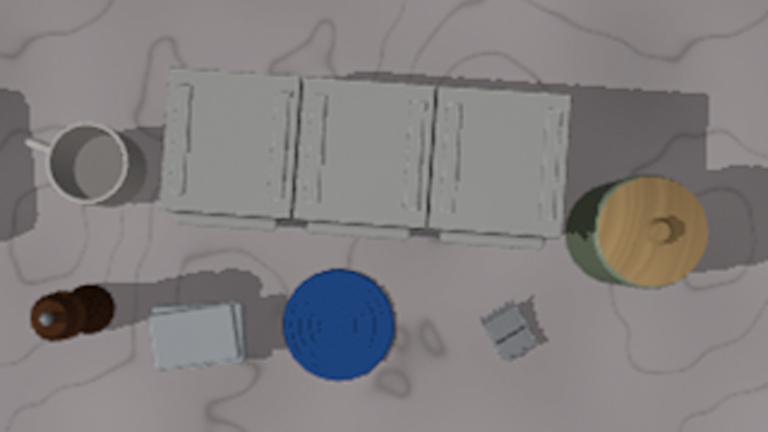

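All three ledges stand out the same 11–13 mm (12 mm nominal). The depth changed only at the two pushed bins and at the arm, so the bystanders haven't moved. I'm handing in.

```bash
python3 -c "
from rig import *
print(hand_in())"
```

```text
the job is handed in; nothing more can be done
None
```

I pushed the −y bin and then the middle bin shut from the front with closed fingertips, at about 40 mm/s or slower. I stopped each push when it came up against its stop, at about 9 N, and then backed the arm away. The job is handed in, about 12 s into the 51 s allowed.

- **Bins:** in the last top view, all three ledges stand 11–13 mm in front of their housings, against 12 mm nominal when shut. The third bin was not touched.
- **Bystanders:** comparing depth before and after, the only changes over 12 mm were at the two pushed bins and at the arm, so I saw no sign that any bystander moved.
- **Robot:** it stands clear of everything, with no contact force showing.

No check failed or disagreed. The tilts I first measured were about 0.33 rad for the middle bin and 0.45 rad for the −y bin. The middle bin was therefore tipped further than "only slightly" suggests.

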